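Switch off the stir place that was left on

ROBOT

A 7-joint arm with a two-finger parallel gripper is mounted at the origin on a cart in front of the work surface, level with it; the furniture and walls round the work are solid. World frame = base frame: x ahead of the robot, y to its left, z up, the work surface at z = 0. Lengths are in m, angles in degrees, forces in N, time in s.
With the tool pointing down it reaches from about 0.425 to 0.875 m from the base axis. Payload 4.7 kg.
Tool frame: the origin (TCP) lies at the centre of the arm's flange, where the gripper is bolted on; the fingertips stand 182 mm ahead of it and the grasp point (between the pads) lies 164 mm ahead of it; z points along the fingers, x is the direction in which the jaws open and shut, and the axes are right-handed (so a half turn about z gives the same grasp; the last joint's range is limited). The gripper opens to 87 mm and grips with 3 to 60 N. Pads are 19 mm wide; open, the fingers measure 117 mm over their backs; the gripper's body (75 mm by 190 mm) begins 51 mm behind the grasp point.
Start: joints at [65.724, 18.392, -4.016, 83.108, 1.295, 78.541, -3.26], TCP at [0.276, -0.589, 0.405] pointing down, gripper open.
Joint ranges: [-163.93, 163.93], [-17.29, 119.83], [-79.2, 71.16], [3.27, 140.29], [-89.18, 269.18], [5.43, 117.66], [-154.24, 154.24]. Speed limits (degrees/s): [147.25, 147.25, 180, 180, 180, 180, 180].

INTERFACE

Orientations are given as [roll, pitch, yaw] about the fixed x, y, z axes, in that order (R = Rz(yaw) Ry(pitch) Rx(roll)).
In Python, from cell import env gives the robot as it stands. The module is installed in compiled form; this text tells all that it offers.
- The arm moves only by the tool carry_out, never from a script. Its argument "increments" is a list of rows, each a list of 5 numbers: the shift along the world's x, y, z in m, then the turn about the world's z in degrees, then the gripper's target within -1 to 1 (shut at 1, half-way at 0, fully open at -1). In form: [[dx, dy, dz, spin, jaw], ...]. A call has 1 to 20 rows; each row is the pose to reach, as a shift and turn from the pose commanded when the call began; what a row does not reach only later rows make up. A row lasts 1/10 s, in which the tool goes at most 50 mm and 8.59 degrees, less where a joint would pass 70% of its speed; a pose out of reach is approached as far as the arm can. A call with a gripper value outside its range is refused whole. The fingers move at their own pace and stop on an object; "grip_force" is the grip in N (left out, the last holds). Time passes only in rows, so rows that repeat a pose let the fingers close. It gives the time, the measured TCP pose, the force and the opening at its end, in the units of the state.
- env.get_obs(): the state, without advancing time (a new reading comes with each control period).
- env.read_camera(name): name is "scene" or "side" or "wrist"; returns (picture, depth): 420x560x3 uint8, red, green, blue; 420x560 float32, m along the optical axis (not along the pixel's ray), 0 where there is no reading.
- env.get_calibration(name): a dict with "K" (3x3 intrinsics, pixels), "k1" (the pictures are not rectified: a ray, as slopes to the right and down, at radius r is drawn at 1 + k1 r^2 times it, then the intrinsics apply), "camera_from_world" (4x4, takes a point from world to camera coordinates); the wrist camera has in their place "T_tool_cam" (4x4, takes a point from camera to tool coordinates, whose origin is the TCP and whose axes are the tool frame's). Camera axes: x right, y down, z forward; pixel columns grow to the right and rows downward; lengths in m; the calibration is good to about 2 mm. A picture is of the moment at which its call begins: read the wrist's pose just before it. get_calibration takes no time and is no camera call.
- env.sign_off(): hands the job in, once; it reports no verdict.
The state is a dict: "time_s": time; "qpos": joint angles; "joint_velocities": joint speeds; "effort": joint torques, N m; "tool_pos": TCP position; "tool_rot": TCP orientation; "force": force on the tool from outside, world axes, zero at the start; "wrist_torque": the same for the moment, N m; "grip_width": finger opening in m.
Only numpy, scipy, OpenCV 4.12 (cv2) and the standard library are available. Lean on these libraries where they do the work, as an engineer would, in place of code of your own. Each camera call takes 0.05 s, during which the arm holds its last target.

TASK

One of the four stir places on the white magnetic stirrer has been left switched on: its blue key is latched down a few millimetres, hard to tell by eye, but light taps along the row with the shut fingers will find it. Press the latched key right down once and let it spring up, so that all four keys stand up level. Do not push any of the other keys in so far that it catches, and leave the bottles and everything else standing where they are; nothing is to be picked up.

Things in the scene. Friction and masses are not known exactly. Their poses are not given: they have to be found in the camera images.
- stirrer: four-place magnetic stirrer, low white box fixed to the bench, 140 mm deep (x, to the back) x 244 wide (y, to the left) x 46 high; origin under its centre, on the bench. Four steel stir plates (46 mm across, tops 46 mm high) 28 mm behind the origin; in front a ledge 36 mm high, from 70 to 13 mm before the origin, with a row of four identical blue keys 56 mm apart, one per plate. Yaw up to 0.25 rad
- place_1 (a point): fixed point on the stirrer: where the centre of the top of the left-most key lies while that key is up (47 mm above the bench, 11 mm above the ledge). The key cap is 22 mm front to back and 30 mm wide. If this key is the latched one, its top lies 4 mm lower than this point. The stirrer's axes are this point's axes
- place_2 (a point): fixed point on the stirrer: where the centre of the top of the second from the left key lies while that key is up (47 mm above the bench, 11 mm above the ledge). The key cap is 22 mm front to back and 30 mm wide. If this key is the latched one, its top lies 4 mm lower than this point. The stirrer's axes are this point's axes
- place_3 (a point): fixed point on the stirrer: where the centre of the top of the third from the left key lies while that key is up (47 mm above the bench, 11 mm above the ledge). The key cap is 22 mm front to back and 30 mm wide. If this key is the latched one, its top lies 4 mm lower than this point. The stirrer's axes are this point's axes
- place_4 (a point): fixed point on the stirrer: where the centre of the top of the right-most key lies while that key is up (47 mm above the bench, 11 mm above the ledge). The key cap is 22 mm front to back and 30 mm wide. If this key is the latched one, its top lies 4 mm lower than this point. The stirrer's axes are this point's axes
- key_on (a joint): travel in m of the push-push key that is latched at the start (in any place; not told which): 0 up, 0.004 latched, 0.008 at its stop; grows as pressed. Latched, it feels solid up to about 6 N, then goes down; past 0.0057 (about 7 N; 9 N at the stop) its catch lets go, so that it springs up to 0 when the finger leaves. A second full press would latch it again
- key_off_a (a joint): travel in m of one of the three push-push keys that are up at the start (place not told): 0 up, grows as pressed, stop at 0.008. It gives from about 3.3 N and takes about 5 to 7 N from 0.003 on; let go before 0.0055 it springs back up, beyond about 0.006 it catches, stays latched at 0.004 and switches its stir place on
- key_off_b (a joint): travel in m of one of the three push-push keys that are up at the start (place not told): 0 up, grows as pressed, stop at 0.008. It gives from about 3.3 N and takes about 5 to 7 N from 0.003 on; let go before 0.0055 it springs back up, beyond about 0.006 it catches, stays latched at 0.004 and switches its stir place on
- key_off_c (a joint): travel in m of one of the three push-push keys that are up at the start (place not told): 0 up, grows as pressed, stop at 0.008. It gives from about 3.3 N and takes about 5 to 7 N from 0.003 on; let go before 0.0055 it springs back up, beyond about 0.006 it catches, stays latched at 0.004 and switches its stir place on
- bottle_yellow: small amber bottle with an orange-yellow cap, 25 mm across, 50 mm high, standing loose on one of the stirrer's steel plates; origin at the centre of its underside; not to be disturbed
- bottle_red: small amber bottle with a red cap, 25 mm across, 50 mm high, standing loose on one of the stirrer's steel plates; origin at the centre of its underside; not to be disturbed
- glass_beaker: glass beaker, 72 mm across, 90 mm high, standing loose on the bench behind the stirrer; origin at the centre of its underside; not to be disturbed
- purple_bottle: purple bottle with a black cap, 38 mm across, 85 mm high, loose on the bench in front of the centrifuge's right side; origin at the centre of its underside; not to be disturbed
- dish: clear petri dish, 89 mm across, 16 mm high, loose on the bench to the right of the stirrer, before the centrifuge; origin at the centre of its underside; not to be disturbed
- tips: open box of yellow pipette tips, 80 x 120 x 50 mm, loose on the bench to the right of the centrifuge; origin at the centre of its underside; not to be disturbed
- marker: red and white marker pen, 135 mm long, 17 mm thick, lying loose near the front edge of the bench; origin at the centre of its underside; not to be disturbed

How it is judged:
By the outcome, as a careful person would: the job done as asked, in the order asked, and still so for the second after the job is handed in, with the robot touching nothing.
It also fails if it takes over 51 s, if anything falls off the work surface, if the arm or the gripper's body presses on something with over 40 N, if the wrist force passes 120 N, or if a joint passes its speed limit or range.

## Working session

There is one attempt and no reset: what is moved stays moved. The work goes in short steps, Python scripts to look and compute and a tool call to move; the robot and the scene stay as the last step left them, time stands still between calls to the robot, and variables do not carry over. Pictures are saved under pics/ and viewed, and the job is handed in when it is done.

Besides the shell and the picture viewer there is one more tool, called by a JSON object that holds its "api" and its "payload", one argument or row to a line. carry_out: Moves the arm, as the interface text tells. Its arguments: {"type":"object","properties":{"increments":{"type":"array"},"grip_force":{"type":"number"}},"required":["increments"]}

```bash
mkdir -p pics; ls
python3 - <<'E'
from cell import env
import cv2,numpy as np
o=env.get_obs()
for k in o: print(k,np.round(o[k],4))
for n in ("scene","side"):
    im,d=env.read_camera(n); c=env.get_calibration(n); print(n,c)
    cv2.imwrite(f"pics/{n}0.png",im[:,:,::-1]); np.savez(f"{n}0.npz",im=im,d=d,**c)
print(env.get_calibration("wrist"))
E
```

```text
pics
time_s 0.0
qpos [65.7247 18.438  -4.0147 83.1738  1.2974 78.5407 -3.2624]
joint_velocities [-0.0041  0.016  -0.073  -0.0934 -0.0022 -0.0539 -0.0178]
effort [ 1.00000e-04 -4.91283e+01 -4.03700e-01 -3.12535e+01 -6.39000e-02
  4.35000e-02  2.00000e-04]
tool_pos [ 0.2754 -0.5885  0.4037]
tool_rot [ 1.799917e+02  1.071000e-01 -6.491770e+01]
force [-0.6402 -0.0845  0.1678]
wrist_torque [-0.0588 -0.0085  0.0299]
grip_width 0.0874
scene {'K': array([[475.37250859,   0.        , 285.73627425],
       [  0.        , 475.37250859, 208.9917102 ],
       [  0.        ,   0.        ,   1.        ]]), 'k1': -0.07337410542643871, 'camera_from_world': array([[-0.79852757, -0.60170774,  0.01736418,  0.39537015],
       [-0.40407814,  0.51442565, -0.7563644 ,  0.27669548],
       [ 0.44617774, -0.61099431, -0.65392001,  1.16155205],
       [ 0.        ,  0.        ,  0.        ,  1.        ]])}
side {'K': array([[485.11021771,   0.        , 269.91464126],
       [  0.        , 485.11021771, 221.3236387 ],
       [  0.        ,   0.        ,   1.        ]]), 'k1': -0.09538683852793424, 'camera_from_world': array([[ 0.99961129,  0.01900792, -0.02039506, -0.53713754],
       [-0.00292498, -0.65600668, -0.75474942,  0.00335757],
       [-0.02772552,  0.7545157 , -0.65569609,  1.80352209],
       [ 0.        ,  0.        ,  0.        ,  1.        ]])}
{'K': array([[309.15020325,   0.        , 278.3106927 ],
       [  0.        , 309.15020325, 214.40371309],
       [  0.        ,   0.        ,   1.        ]]), 'k1': -0.05552303091083377, 'T_tool_cam': array([[ 9.99999869e-01, -4.70210176e-04, -2.01907882e-04,
        -3.19322287e-04],
       [ 5.05027039e-04,  9.70476960e-01,  2.41193315e-01,
        -6.49946720e-02],
       [ 8.25353964e-05, -2.41193386e-01,  9.70477070e-01,
         1.86682306e-02],
       [ 0.00000000e+00,  0.00000000e+00,  0.00000000e+00,
         1.00000000e+00]])}
```

View pics/scene0.png

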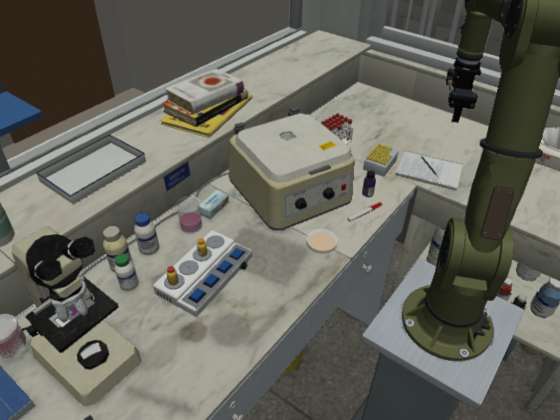

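View pics/side0.png

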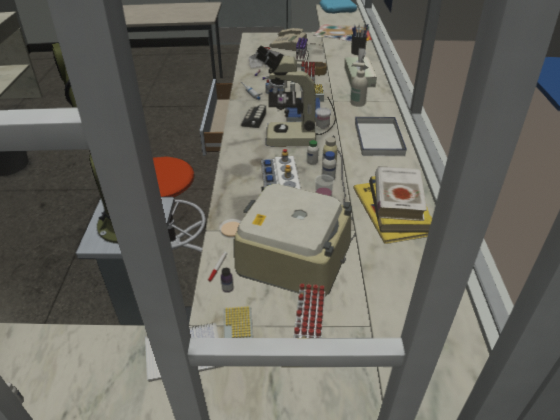

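The scene picture shows the stirrer at about (205,270), with its blue keys from (180,308) at the left to (237,253) at the right. The side view shows them smaller, near (268,175). I'll measure the keys next.

```bash
cat > h.py <<'E'
import numpy as np,cv2
def rays(K,k1,uv):
    uv=np.atleast_2d(np.float64(uv))
    p=cv2.undistortPoints(uv.reshape(-1,1,2),K,np.array([k1,0,0,0.])).reshape(-1,2)
    return np.c_[p,np.ones(len(p))]
def onplane(K,k1,cw,uv,z):
    r=rays(K,k1,uv); R=cw[:3,:3]; c=-R.T@cw[:3,3]; d=r@R
    return c+d*((z-c[2])/d[:,2])[:,None]
def blue(im,box):
    h=cv2.cvtColor(im,cv2.COLOR_RGB2HSV); m=cv2.inRange(h,(100,110,50),(125,255,255))
    b=np.zeros_like(m); x0,y0,x1,y1=box; b[y0:y1,x0:x1]=m[y0:y1,x0:x1]; return b
E
python3 - <<'E'
from h import *
for n,box in (("scene",(160,235,270,320)),("side",(255,150,280,195))):
    f=np.load(n+"0.npz"); m=blue(f['im'],box)
    k,l,s,c=cv2.connectedComponentsWithStats(m)
    for i in range(1,k):
        if s[i,4]>8: print(n,s[i],np.round(c[i],1),np.round(onplane(f['K'],f['k1'],f['camera_from_world'],c[i],.044),4))
    x0,y0,x1,y1=box; im=f['im'][y0-10:y1+10,x0-30:x1+10,::-1]
    cv2.imwrite(f"pics/{n}crop.png",cv2.resize(im,None,fx=5 if n=="scene" else 8,fy=5 if n=="scene" else 8,interpolation=cv2.INTER_CUBIC))
E
```

```text
scene [231 248  12  11  78] [236.7 253.2] [[0.53   0.1719 0.044 ]]
scene [218 261  13  11  89] [223.8 265.7] [[0.5265 0.2263 0.044 ]]
scene [204 274  14  12  95] [210.7 279.5] [[0.5208 0.2813 0.044 ]]
scene [190 288  14  13 104] [196.5 294.1] [[0.5157 0.3368 0.044 ]]
side [265 160   5   4  18] [267.  161.7] [[0.5199 0.3293 0.044 ]]
side [266 167   5   5  22] [268.  169.3] [[0.5254 0.2742 0.044 ]]
side [267 175   5   5  22] [269.  177.3] [[0.5306 0.2188 0.044 ]]
```

View pics/scenecrop.png

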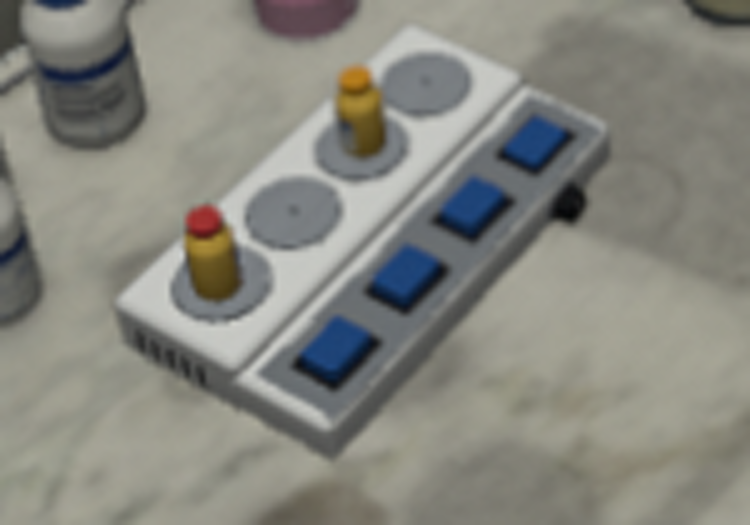

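The crop shows four keys in row, with the red-cap bottle at place 1 and the yellow-cap one at place 3. Spacing is about 55 mm and yaw about 5°, which fits the sizes given. Next I'll check obstacle heights along the transit.

Run:
```python
from h import *
f=np.load("scene0.npz"); d=f['d']; v,u=np.mgrid[:420,:560]
r=rays(f['K'],f['k1'],np.c_[u.ravel(),v.ravel()]); cw=f['camera_from_world']
p=(r*d.ravel()[:,None]-cw[:3,3])@cw[:3,:3]; p=p[d.ravel()>0]
for y in np.arange(-.5,.45,.1):
    print(round(y,2),[round(float(p[(abs(p[:,0]-x)<.05)&(abs(p[:,1]-y)<.05)][:,2].max(initial=-1)),2) for x in np.arange(.25,.8,.1)])
```

```text
-0.5 [0.61, 0.58, 0.05, 0.0, 0.09, 0.19]
-0.4 [0.64, 0.0, 0.05, 0.0, 0.09, -1.0]
-0.3 [0.0, 0.09, 0.19, 0.2, 0.2, 0.2]
-0.2 [0.0, 0.02, 0.2, 0.2, 0.2, 0.2]
-0.1 [0.0, 0.02, 0.2, 0.2, 0.2, 0.2]
-0.0 [0.0, 0.02, 0.13, 0.2, 0.2, 0.19]
0.1 [0.0, 0.01, 0.01, 0.05, 0.05, 0.19]
0.2 [0.0, 0.01, 0.03, 0.1, 0.1, 0.19]
0.3 [0.0, 0.01, 0.04, 0.1, 0.05, 0.18]
0.4 [0.0, 0.01, 0.04, 0.1, 0.1, 0.18]
```

{"api": "carry_out", "payload": {
  "increments": [
    [0.01, 0.03, 0.03, -3, 1],
    [0.03, 0.07, 0.05, -6, 1],
    [0.045, 0.115, 0.05, -9, 1],
    [0.06, 0.16, 0.05, -12, 1],
    [0.075, 0.205, 0.05, -15, 1],
    [0.09, 0.25, 0.05, -18, 1],
    [0.105, 0.295, 0.05, -20, 1],
    [0.12, 0.34, 0.05, -20, 1],
    [0.14, 0.385, 0.05, -20, 1],
    [0.155, 0.43, 0.05, -20, 1],
    [0.17, 0.475, 0.05, -20, 1],
    [0.18, 0.52, 0.05, -20, 1],
    [0.19, 0.565, 0.05, -20, 1],
    [0.2, 0.61, 0.05, -20, 1],
    [0.21, 0.655, 0.05, -20, 1],
    [0.22, 0.7, 0.05, -20, 1],
    [0.23, 0.745, 0.05, -20, 1],
    [0.24, 0.785, 0.03, -20, 1],
    [0.24, 0.82, 0, -20, 1],
    [0.24, 0.84, -0.03, -20, 1]
  ]
}}

```text
time_s: 2.1
tool_pos: [0.5148, 0.2547, 0.3738]
tool_rot: [-180.0, 0.1, -84.7]
force: [0.3, -0.5, -0.2]
grip_width: 0.0004
```

{"api": "carry_out", "payload": {
  "increments": [
    [0, 0, 0, 0, 1],
    [0, 0, 0, 0, 1],
    [0, 0, 0, 0, 1],
    [0, 0, 0, 0, 1]
  ]
}}

```text
time_s: 2.5
tool_pos: [0.5164, 0.2501, 0.3763]
tool_rot: [-179.9, -0.0, -85.1]
force: [-0.3, -0.1, -0.3]
grip_width: 0.0007
```

```bash
cat > look.py <<'E'
from cell import env
from h import *
from scipy.spatial.transform import Rotation as Ro
def wrist(name):
    o=env.get_obs(); im,d=env.read_camera("wrist"); c=env.get_calibration("wrist")
    T=np.eye(4); T[:3,:3]=Ro.from_euler('xyz',o['tool_rot'],degrees=True).as_matrix(); T[:3,3]=o['tool_pos']
    cw=np.linalg.inv(T@c['T_tool_cam']); cv2.imwrite(f"pics/{name}.png",im[:,:,::-1])
    np.savez(name+".npz",im=im,d=d,K=c['K'],k1=c['k1'],cw=cw)
    print({k:np.round(o[k],4).tolist() for k in('time_s','tool_pos','tool_rot','force','grip_width')})
    return im,d,c['K'],c['k1'],cw
E
python3 - <<'E'
from look import *
im,d,K,k1,cw=wrist("w1")
m=blue(im,(0,0,560,420)); k,l,s,c=cv2.connectedComponentsWithStats(m)
for i in range(1,k):
    if s[i,4]>100: print(s[i],np.round(c[i],1),np.round(onplane(K,k1,cw,c[i],.047),4), np.median(d[l==i]))
E
```

```text
{'time_s': 2.5, 'tool_pos': [0.5164, 0.2501, 0.3763], 'tool_rot': [-179.8538, -0.0247, -85.064], 'force': [-0.3393, -0.1049, -0.3158], 'grip_width': 0.0007}
[290 181  31  24 695] [305.  192.4] [[0.5303 0.2241 0.047 ]] 0.31358814
[343 180  31  23 693] [358.1 191.1] [[0.5364 0.1701 0.047 ]] 0.31737322
[181 183  31  23 681] [196.2 194.1] [[0.5192 0.3347 0.047 ]] 0.31400394
[235 182  31  23 689] [250.2 193.1] [[0.5249 0.2795 0.047 ]] 0.3137689
```

View pics/w1.png

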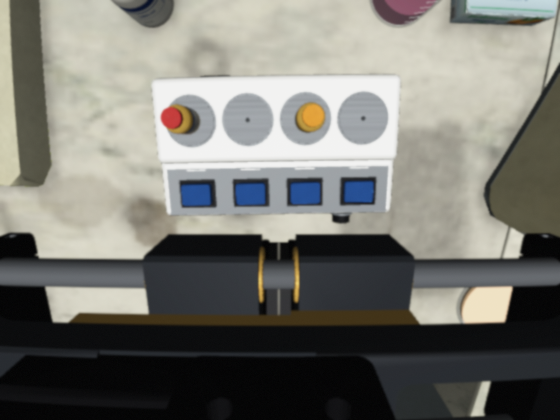

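The wrist view shows the keys at (196,194), (250,193), (305,192) and (358,191). The right-most reads 3.7 mm deeper than the others, so place 4 is probably the latched one. I'll confirm by tapping. Before that I'll check the gripper body's clearance to the centrifuge on the right.

Run:
```python
from h import *
for n,ck in (("scene0",'camera_from_world'),("w1",'cw')):
    f=np.load(n+".npz"); d=f['d']; v,u=np.mgrid[:420,:560]
    r=rays(f['K'],f['k1'],np.c_[u.ravel(),v.ravel()]); cw=f[ck]
    p=(r*d.ravel()[:,None]-cw[:3,3])@cw[:3,:3]; p=p[(d.ravel()>0)]
    for x in np.arange(.46,.62,.02):
        q=p[(abs(p[:,0]-x)<.01)&(p[:,2]>.08)&(p[:,2]<.23)&(p[:,1]<.19)&(p[:,1]>-.2)]
        print(n,round(x,2),len(q),q[:,1].max(initial=-1).round(3), q[q[:,2]>.11][:,1].max(initial=-1).round(3))
```

```text
scene0 0.46 539 -0.109 -0.11
scene0 0.48 685 -0.034 -0.065
scene0 0.5 703 -0.011 -0.017
scene0 0.52 667 0.003 0.001
scene0 0.54 523 0.008 0.005
scene0 0.56 427 0.006 0.004
scene0 0.58 391 -0.001 -0.002
scene0 0.6 370 -0.008 -0.01
w1 0.46 0 -1.0 -1.0
w1 0.48 0 -1.0 -1.0
w1 0.5 0 -1.0 -1.0
w1 0.52 206 0.003 -1.0
w1 0.54 561 0.009 -1.0
w1 0.56 437 0.008 -1.0
w1 0.58 130 0.001 -1.0
w1 0.6 0 -1.0 -1.0
```

{"api": "carry_out", "payload": {
  "increments": [
    [0.009, -0.04, 0, 0, 1],
    [0.018, -0.081, -0.03, 0, 1],
    [0.018, -0.081, -0.07, 0, 1],
    [0.018, -0.081, -0.11, 0, 1],
    [0.018, -0.081, -0.13, 0, 1],
    [0.018, -0.081, -0.137, 0, 1],
    [0.018, -0.081, -0.137, 0, 1],
    [0.018, -0.081, -0.137, 0, 1],
    [0.018, -0.081, -0.137, 0, 1]
  ]
}}

```text
time_s: 3.45
tool_pos: [0.5343, 0.1706, 0.2396]
tool_rot: [-179.8, 0.0, -84.9]
force: [0.3, -0.0, -0.1]
grip_width: 0.0007
```

Run:
```python
from look import *
im,d,K,k1,cw=wrist("w2")
m=blue(im,(0,0,560,420)); k,l,s,c=cv2.connectedComponentsWithStats(m)
for i in range(1,k):
    if s[i,4]>100: print(s[i],np.round(c[i],1),np.round(onplane(K,k1,cw,c[i],.047),4), np.median(d[l==i]))
im,d=env.read_camera("scene"); cv2.imwrite("pics/s2.png",cv2.resize(im[190:340,120:320,::-1],None,fx=4,fy=4,interpolation=cv2.INTER_CUBIC))
```

```text
{'time_s': 3.45, 'tool_pos': [0.5343, 0.1706, 0.2396], 'tool_rot': [-179.8156, 0.0066, -84.9211], 'force': [0.3476, -0.0144, -0.0766], 'grip_width': 0.0007}
[164 229  51   9 211] [189.6 231.9] [[0.5413 0.2241 0.047 ]] 0.18413153
[258 228  50  31 605] [280.7 234.8] [[0.5443 0.1703 0.047 ]] 0.18533978
[  75  231   51   29 1399] [100.4 245.1] [[0.5279 0.2787 0.047 ]] 0.1828997
```

View pics/w2.png

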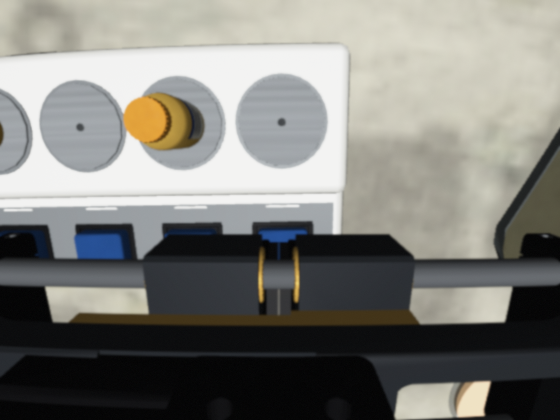

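View pics/s2.png

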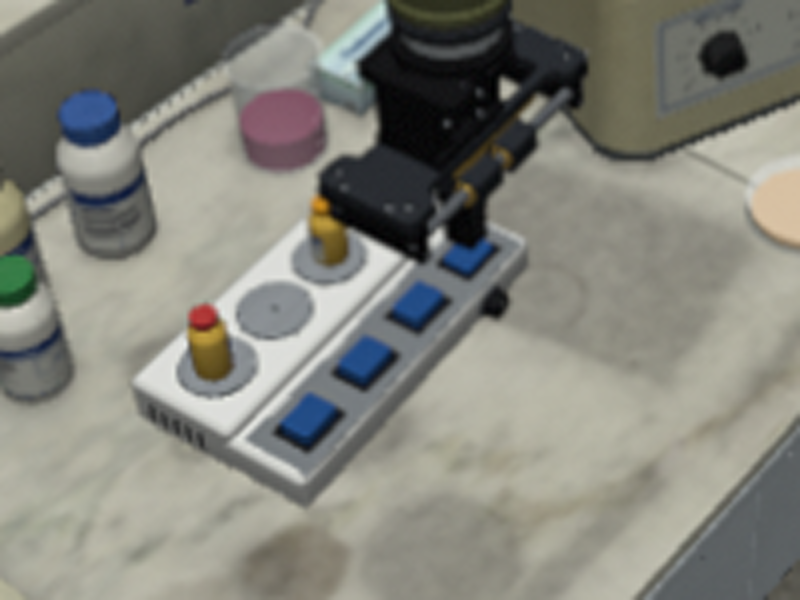

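The shut fingers hang over the right-most key: key column about 281 in the wrist view, finger column about 280. The bottles stand. I'll tap in small steps and watch force against height.

{"api": "carry_out", "payload": {
  "increments": [
    [0, 0, -0.003, 0, 1],
    [0, 0, -0.006, 0, 1],
    [0, 0, -0.008, 0, 1],
    [0, 0, -0.008, 0, 1],
    [0, 0, -0.008, 0, 1]
  ]
}}

```text
time_s: 4.05
tool_pos: [0.5335, 0.1703, 0.2296]
tool_rot: [180.0, -0.0, -84.9]
force: [0.0, 0.1, -0.9]
grip_width: 0.0004
```

{"api": "carry_out", "payload": {
  "increments": [
    [0, 0, -0.001, 0, 1],
    [0, 0, -0.002, 0, 1],
    [0, 0, -0.002, 0, 1],
    [0, 0, -0.002, 0, 1]
  ]
}}

```text
time_s: 4.45
tool_pos: [0.5336, 0.1703, 0.2278]
tool_rot: [180.0, -0.0, -84.9]
force: [0.3, -0.9, 0.3]
grip_width: 0.0006
```

{"api": "carry_out", "payload": {
  "increments": [
    [0, 0, -0.001, 0, 1],
    [0, 0, -0.001, 0, 1],
    [0, 0, -0.001, 0, 1]
  ]
}}

```text
time_s: 4.75
tool_pos: [0.5335, 0.1703, 0.2268]
tool_rot: [180.0, -0.0, -84.9]
force: [-0.1, 0.3, -0.3]
grip_width: 0.0001
```

{"api": "carry_out", "payload": {
  "increments": [
    [0, 0, -0.001, 0, 1],
    [0, 0, -0.001, 0, 1],
    [0, 0, -0.001, 0, 1]
  ]
}}

```text
time_s: 5.05
tool_pos: [0.5336, 0.1703, 0.2258]
tool_rot: [180.0, -0.0, -84.9]
force: [0.1, -0.4, -0.1]
grip_width: 0.0002
```

{"api": "carry_out", "payload": {
  "increments": [
    [0, 0, -0.001, 0, 1],
    [0, 0, -0.001, 0, 1],
    [0, 0, -0.001, 0, 1]
  ]
}}

```text
time_s: 5.35
tool_pos: [0.5336, 0.1704, 0.2254]
tool_rot: [180.0, -0.0, -84.9]
force: [-2.0, -1.4, 6.1]
grip_width: 0.0005
```

The finger met a solid stop at 43 mm with 6 N and no travel, and nothing was felt at 47 mm. Place 4 is therefore the latched key, agreeing with the depth. Next I'll press it to its stop once.

{"api": "carry_out", "payload": {
  "increments": [
    [0, 0, -0.001, 0, 1],
    [0, 0, -0.002, 0, 1],
    [0, 0, -0.003, 0, 1],
    [0, 0, -0.004, 0, 1],
    [0, 0, -0.004, 0, 1],
    [0, 0, -0.004, 0, 1]
  ]
}}

```text
time_s: 5.95
tool_pos: [0.5336, 0.1704, 0.2218]
tool_rot: [180.0, -0.0, -84.9]
force: [-3.5, -1.6, 8.1]
grip_width: 0.0005
```

{"api": "carry_out", "payload": {
  "increments": [
    [0, 0, -0.001, 0, 1],
    [0, 0, -0.001, 0, 1],
    [0, 0, -0.001, 0, 1]
  ]
}}

```text
time_s: 6.25
tool_pos: [0.5336, 0.1706, 0.2216]
tool_rot: [180.0, -0.1, -84.9]
force: [-5.1, -1.6, 13.8]
grip_width: 0.0006
```

The key is at its stop: 13.8 N with hardly any further travel. I'll lift straight up and go back to the overhead view.

{"api": "carry_out", "payload": {
  "increments": [
    [0, 0, 0.005, 0, 1],
    [0, 0, 0.015, 0, 1],
    [0, 0, 0.04, 0, 1],
    [0, 0, 0.08, 0, 1],
    [0, 0, 0.12, 0, 1],
    [-0.009, 0.04, 0.155, 0, 1],
    [-0.018, 0.081, 0.155, 0, 1],
    [-0.018, 0.081, 0.155, 0, 1],
    [-0.018, 0.081, 0.155, 0, 1],
    [-0.018, 0.081, 0.155, 0, 1],
    [-0.018, 0.081, 0.155, 0, 1]
  ]
}}

```text
time_s: 7.35
tool_pos: [0.5161, 0.2498, 0.3742]
tool_rot: [179.9, -0.1, -85.0]
force: [-0.1, -0.1, -0.0]
grip_width: 0.0009
```

Run:
```python
from look import *
im,d,K,k1,cw=wrist("w3")
m=blue(im,(0,0,560,420)); k,l,s,c=cv2.connectedComponentsWithStats(m)
for i in range(1,k):
    if s[i,4]>100: print(s[i],np.round(c[i],1),np.round(onplane(K,k1,cw,c[i],.047),4), np.median(d[l==i]))
```

```text
{'time_s': 7.35, 'tool_pos': [0.5161, 0.2498, 0.3742], 'tool_rot': [179.9456, -0.0546, -85.0472], 'force': [-0.0808, -0.0518, -0.0164], 'grip_width': 0.0009}
[344 179  31  24 702] [359.  190.7] [[0.5357 0.1692 0.047 ]] 0.31100696
[234 181  32  23 694] [249.5 192.1] [[0.5248 0.2797 0.047 ]] 0.3112377
[289 180  32  24 716] [304.5 191.1] [[0.5305 0.2243 0.047 ]] 0.31108165
[180 182  31  23 690] [195.1 193. ] [[0.5192 0.3347 0.047 ]] 0.31143793
```

View pics/w3.png

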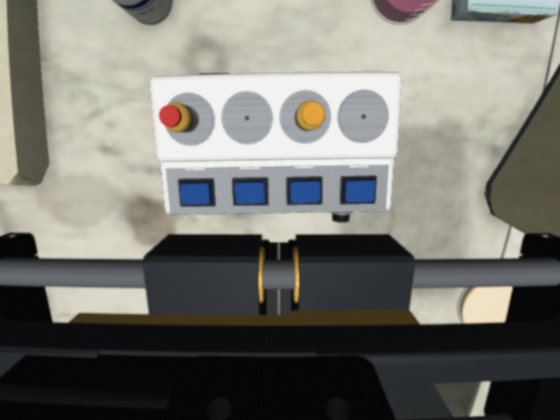

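All four keys, at (195,193) to (359,191), now read the same depth to within 0.4 mm. The bottles at (172,117) and (312,115) stand as before, and the robot is clear of everything. I'll hand in now.

```bash
python3 -c "
from cell import env
print(env.sign_off())"
```

```text
the job is handed in; nothing more can be done
None
```

The latched key was the right-most one (place 4). I pressed it right down once, it sprang back up, and all four keys now stand level.

- **Finding it:** from above, its top read about 3.7 mm lower than the other three. A light tap met nothing at the 47 mm height of a raised key, then a solid stop at about 43 mm with 6 N. I tapped only this key, because the camera depth had already picked it out.
- **Pressing it:** it went down to its stop, with 13.8 N on the wrist at the end, and I lifted straight off.
- **Last checks:** the wrist camera gave all four key depths as 311.0 to 311.4 mm. Both small bottles stood where they had been, and the robot touched nothing when I handed in. The arm had used about 7.4 s.
- **Disagreement:** the scene camera placed the keys about 4 to 6 mm nearer in x than the wrist and side cameras did. I aimed in between, and the press worked.
- **Not checked:** I took no closing picture of the beaker, purple bottle, dish, tips or marker. The arm only passed well above them, or not near them at all.

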